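# Shut the garlic away in the sealed food box

### The arm

A 6-joint arm with a two-finger parallel gripper is mounted at the origin on a cart in front of the work surface, level with it; the furniture and walls round the work are solid. World frame = base frame: x ahead of the robot, y to its left, z up, the work surface at z = 0. Lengths are in m, angles in rad, forces in N, time in s.
With the tool pointing down it reaches from about 0.35 to 0.975 m from the base axis. Payload 4.9 kg.
Tool frame: the origin (TCP) lies midway between the tips of the shut fingers; the grasp point (between the pads) lies 19 mm behind it; z points along the fingers, y is the line along which they close (so a half turn about z gives the same grasp; the last joint's range is limited). The gripper opens to 85 mm and grips with 20 to 120 N. Pads are 22 mm wide; open, the fingers measure 114 mm over their backs; the gripper's body (76 mm by 85 mm) begins 54 mm behind the grasp point. The pads swing forward as they close: fully open they stand 13 mm farther back than shut.
Start: joints at [-1.333, 0.053, 1.613, -0, 1.476, -0.119], TCP at [0.218, -0.586, 0.231] pointing down, gripper open.
Joint ranges: [-3.01, 3.01], [-1.01, 2.22], [0.06, 2.58], [-1.02, 4.17], [0.09, 2.62], [-3.14, 3.14]. Speed limits (rad/s): [2.57, 2.57, 3.14, 3.14, 3.14, 3.14].

### API

Orientations are given as a unit quaternion [w, x, y, z].
In Python, from cell import * gives the robot as it stands.
- The arm moves only by the tool servo_tool, never from a script. Its argument "increments" is a list of rows, each a list of 6 numbers: the shift along the tool's x, y, z as a fraction of full scale, then the turn, a rotation vector about the tool's x, y, z as a fraction of full scale. A call has 1 to 10 rows; each row is the pose to reach, as a shift and turn from the pose commanded when the call began, along the tool's axes at that moment; what a row does not reach only later rows make up. Full scale, the value 1, is 800 mm for a shift and 2 rad for a turn. A row lasts 1/10 s, in which the tool goes at most 50 mm and 8.59 degrees, less where a joint would pass 70% of its speed; a pose out of reach is approached as far as the arm can. A call with a number of a shift or a turn outside -1 to 1 is refused whole. A call with a gripper value outside its range is refused whole. "hand" is the opening, from 0 (shut) to 1 (fully open), set as the call begins (left out, the last holds). The fingers move at their own pace and stop on an object; "newtons" is the grip in N (left out, the last holds). Time passes only in rows, so rows that repeat a pose let the fingers close. It gives the time, the measured TCP pose, the force, the opening and the grip force at its end, in the units of the state.
- state(): the state, without advancing time (a new reading comes with each control period).
- capture(name): name is "side" or "top" or "wrist"; returns the picture (480x640x3 uint8, blue, green, red); there is no depth.
- calibration(name): a dict with "fx", "fy", "cx", "cy" (pixels), "position" and "rotation" of the camera in the world. Camera axes: x right, y up, looking along -z (the intrinsics and any distortion apply to the point x, -y, -z); pixel columns grow to the right and rows downward; lengths in m; the calibration is good to about 2 mm. A picture is of the moment at which its call begins: read the wrist's pose just before it. calibration takes no time and is no camera call; for the wrist camera it gives the pose at the moment of the call.
- close_job(): hands the job in; it is judged then, once.
The state is a dict: "clock": time; "joint_positions": joint angles; "dq": joint speeds; "tau": joint torques, N m; "tool_pos": TCP position; "orientation": TCP orientation; "contact_force": force on the tool from outside, world axes, zero at the start; "torque": the same for the moment, N m; "finger_gap": opening from 0.0 (shut) to 1.0 (fully open); "gripper_force": force on a finger pad.
Only numpy, scipy, OpenCV 4.12 (cv2) and the standard library are available. Lean on these libraries where they do the work, as an engineer would, in place of code of your own. Each camera call takes 0.05 s, during which the arm holds its last target. There are 200 camera calls.

### The job

Put the garlic bulb that lies on the worktop into the open steel food box. Then swing the hinged wooden lid shut and press it down against its rubber seal until the spring catch snaps over it, so that it stays fully shut by itself; the lid may crack if you ever push it or the box with more than about 30 N. Leave the other things on the worktop where they are.

Things in the scene. Friction and masses are not known exactly. Their poses are not given: they have to be found in the camera images.
- garlic_center (a point): garlic bulb, 48 x 50 x 51 mm, 24 g, loose on the worktop; this point is its centre, 25 mm above its underside
- food_box: open steel box fixed to the worktop, 190 (x) x 170 (y) x 85 mm high, walls and floor 4 mm; origin under its centre, z up. Lid hinged along its +y rim (left as the robot sees it). On the -y rim stands a rubber seal lip, top 103 mm above the underside; outside it, mid-width, the spring catch: steel, 44 mm wide (x), to 29 mm out from the wall, its bolt's top 97 to 110 mm above the underside
- lid (a joint): lid angle, rad: 0 nominally shut, 1.57 upright, at most 1.95 (leaning outwards). Starts at 1.55 to 1.9 and stays there by hinge friction; pushed below about 1.0 it sinks slowly by itself until it lies on the seal at 0.07 to 0.1, not yet caught. Caught, it stays below 0.045 (as low as -0.04, by the catch's height); not caught, it springs back above 0.065 when let go
- lid_press (a point): the place to press: on the lid's upper face, mid-width, 145 mm from the hinge axis, 26 mm from the free edge. The lid is a bamboo board 190 x 172 x 10 mm, 150 g; z axis = outward normal of the upper face, -y = from the hinge to the free edge
- lid_hinge (a point): on the lid's hinge axis, mid-width: 85 mm to +y of the box's origin and 90 mm above its underside; the axis runs along the box's x. The lid's underside passes through it
- tea_box: bystander: dark card tea box, 65 x 65 x 86 mm; origin at the centre of its underside
- small_tin: bystander: small food tin, diameter 57, height 72 mm; origin at the centre of its underside
- cherry_tomato: bystander: tomato, 33 x 32 x 24 mm; origin at the centre of its underside
- espresso_cup: bystander: small cup with a handle, 58 x 84 x 49 mm; origin at the centre of its underside
- lid_edge (a point): middle of the lid's free edge, 171 mm from the hinge. Pressed slowly at lid_press, seal and catch resist with 4 N at first, rising to 8 to 14 N up to the catch; the lid is caught just before a hard stop, 1.5 mm beyond, is felt. Catch and stop sit up to 6.5 mm higher or lower together from box to box, so the press is 6 to 18 mm deep: not measurable beforehand, to be felt
Not all that is in view belongs to the job. What is shaped like the part that bears garlic_center but purple is not meant.

How it is judged:
On the way, in this order (a step that is already met when the one before it is completed fails the run):
1. the garlic lies in the box, let go, with the lid still open (z of garlic_center in the frame of food_box below 0.045 m and x of garlic_center in the frame of food_box between -0.091 and 0.091 m and y of garlic_center in the frame of food_box between -0.081 and 0.081 m and contact force between the fingers and garlic below 0.1 N and value of joint lid above 1 rad), for 0.2 s.
2. the lid is pressed down against its seal (lid angle below 0.05 rad) (value of joint lid below 0.05 rad), for 0.2 s.
At the end, for the whole second after the job is handed in: the garlic is inside the box and the lid, untouched, stays shut on its catch (lid angle below 0.05 rad) (value of joint lid below 0.05 rad and z of garlic_center in the frame of food_box between 0 and 0.06 m and horizontal distance between garlic_center and food_box below 0.12 m).
It fails at once if the lid or box is pushed with more than 30 N (contact force between any of the fingers, the arm and food_box above 30 N).
It fails at once if a bystander is moved by more than 40 mm (distance of any of tea_box, small_tin, cherry_tomato, espresso_cup from where it was at the start of the episode above 0.04 m).
It also fails if it takes over 69 s, if anything falls off the work surface, if the arm or the gripper's body presses on something with over 40 N, if the wrist force passes 120 N, or if a joint passes its speed limit or range.

## Working session

There is one attempt and no reset: what is moved stays moved. The work goes in short steps, Python scripts to look and compute and a tool call to move; the robot and the scene stay as the last step left them, time stands still between calls to the robot, and variables do not carry over. Pictures are saved under pics/ and viewed, at most 10 in all, crops included, and the job is handed in when it is done.

Besides the shell and the picture viewer there is one more tool, called after "Request:" by a JSON object that holds its "name" and its "arguments", one argument or row to a line. servo_tool: Moves the arm, as the interface text tells. Its arguments: {"type":"object","properties":{"increments":{"type":"array","items":{"type":"array","items":{"type":"number"}}},"hand":{"type":"number"},"newtons":{"type":"number"}},"required":["increments"]}

```bash
mkdir -p pics; cat > h.py <<'E'
from cell import *
import numpy as np, cv2
from scipy.spatial.transform import Rotation as R
def cal(n):
    c=calibration(n); r=np.array(c["rotation"],float)
    if r.shape!=(3,3): r=R.from_quat(np.roll(r,-1)).as_matrix()
    return c,r,np.array(c["position"])
def ray(n,u,v,z):
    c,r,p=cal(n); d=r@np.array([(u-c["cx"])/c["fx"],-(v-c["cy"])/c["fy"],-1]); return p+d*(z-p[2])/d[2]
def proj(n,X):
    c,r,p=cal(n); q=r.T@(np.array(X)-p); return [c["cx"]+c["fx"]*q[0]/-q[2], c["cy"]-c["fy"]*q[1]/-q[2]]
def tool(T,q=None):
    "shift (fraction of full scale) to world point T in tool axes"
    s=state(); r=R.from_quat(np.roll(s["orientation"],-1)); return r.inv().apply(np.array(T)-s["tool_pos"])/0.8
E
python3 - <<'E'
from h import *
print(state())
for n in("side","top","wrist"):
    print(n,calibration(n)); cv2.imwrite(f"pics/{n}0.png",capture(n))
E
```

```text
{'clock': 0.0, 'joint_positions': array([-1.33301671e+00,  5.33234726e-02,  1.61431400e+00, -2.43053955e-06,
        1.47601084e+00, -1.18982836e-01]), 'dq': array([ 0.0002849 , -0.00041486, -0.00107063, -0.00157463,  0.00061018,
        0.00051838]), 'tau': array([-3.50687369e-03, -3.93692493e+01, -3.70176101e+01, -3.17300464e-04,
        7.09454980e-03, -3.98947137e-06]), 'tool_pos': array([ 0.21813577, -0.58502058,  0.23007178]), 'orientation': array([-1.02594475e-03,  9.84131672e-01,  1.77436738e-01, -6.22230677e-05]), 'contact_force': array([-0.58819965,  0.01717467, -0.47508569]), 'torque': array([-0.00075225, -0.0424029 ,  0.02145164]), 'gripper_force': 0.0, 'finger_gap': 1.0049582552420038}
side {'fx': 497.2498309776918, 'fy': 497.2498309776918, 'cx': 311.2466954538921, 'cy': 240.3280647469941, 'position': array([ 0.45255282, -1.00941311,  0.75906999]), 'rotation': array([ 0.88878712,  0.45450592, -0.03180834, -0.04969963])}
top {'fx': 527.0441538925811, 'fy': 527.0441538925811, 'cx': 327.4069487231128, 'cy': 237.21367291723013, 'position': array([ 0.30926118, -0.09349831,  1.21533325]), 'rotation': array([-0.67971787, -0.07077842,  0.0778499 ,  0.72588803])}
wrist {'fx': 366.9410190985515, 'fy': 366.9410190985515, 'cx': 316.26758017715383, 'cy': 236.8865495477135, 'position': array([ 0.29719594, -0.55565222,  0.3719913 ]), 'rotation': array([ 0.8101599 , -0.13559825,  0.0952936 , -0.56229279])}
```

View pics/top0.png

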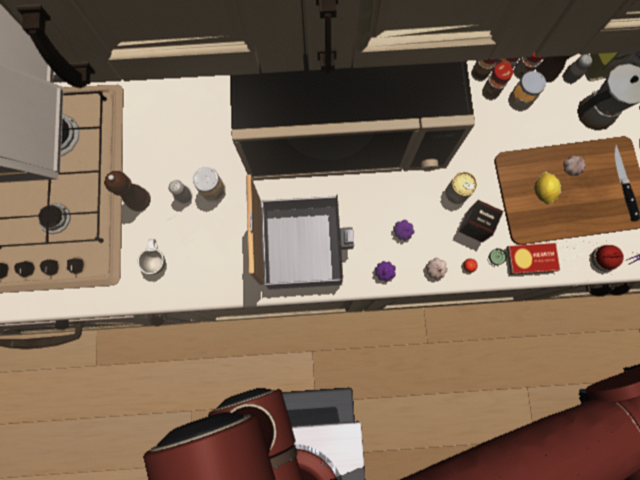

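View pics/side0.png

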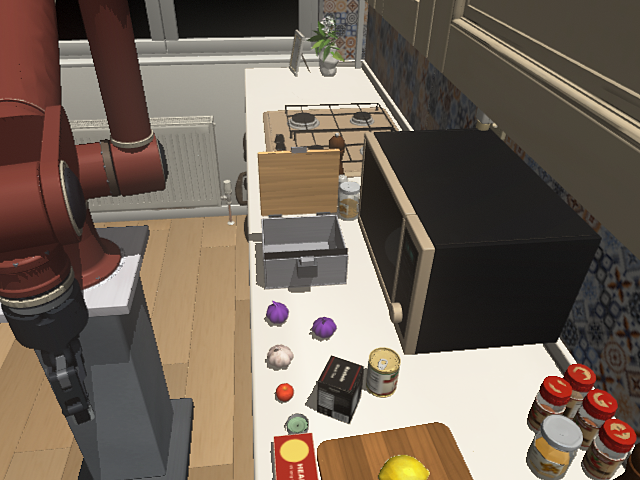

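Candidates for the garlic in the top picture are:
- a white bulb on the worktop at (437,269)
- purple bulbs at (403,230) and (385,271), which are excluded
- a pinkish bulb on the cutting board at (574,165), which is not on the worktop

I choose (437,269) and check it in a close crop.

```bash
python3 - <<'E'
from h import *
t=cv2.imread("pics/top0.png"); s=cv2.imread("pics/side0.png")
a=cv2.resize(t[170:305,235:370],(540,540),interpolation=3)
b=cv2.resize(t[245:295,412:462],(250,250),interpolation=3)
c=cv2.resize(s[332:382,255:305],(250,250),interpolation=3)
cv2.imwrite("pics/crop1.png",np.hstack([a,np.vstack([b,c,np.zeros((40,250,3),np.uint8)])]))
print("garlic top",ray("top",437,269,.025),"side",ray("side",280,356,.025))
print("board bulb",ray("top",574,165,.03))
for n,u in(("tea",(484,222,.05)),("tin",(463,187,.07)),("tomato",(471,266,.012)),("purple",(403,230,.025)),("purple2",(385,271,.025))): print(n,ray("top",*u))
for u in((265,201),(338,197),(342,284),(265,291)): print("rim",ray("top",*u,.085))
E
```

```text
garlic top [ 0.47283651 -0.35858496  0.025     ] side [ 0.47672379 -0.36774597  0.025     ]
board bulb [ 0.69875836 -0.70934397  0.03      ]
tea [ 0.56990717 -0.47171317  0.05      ]
tin [ 0.64980545 -0.42806902  0.07      ]
tomato [ 0.47643791 -0.44066288  0.012     ]
purple [ 0.5687907 -0.2898907  0.025    ]
purple2 [ 0.47602334 -0.23974231  0.025     ]
rim [0.64166215 0.02021226 0.085     ]
rim [ 0.64032673 -0.14253711  0.085     ]
rim [ 0.44555637 -0.13747316  0.085     ]
rim [0.44135614 0.02847637 0.085     ]
```

View pics/crop1.png

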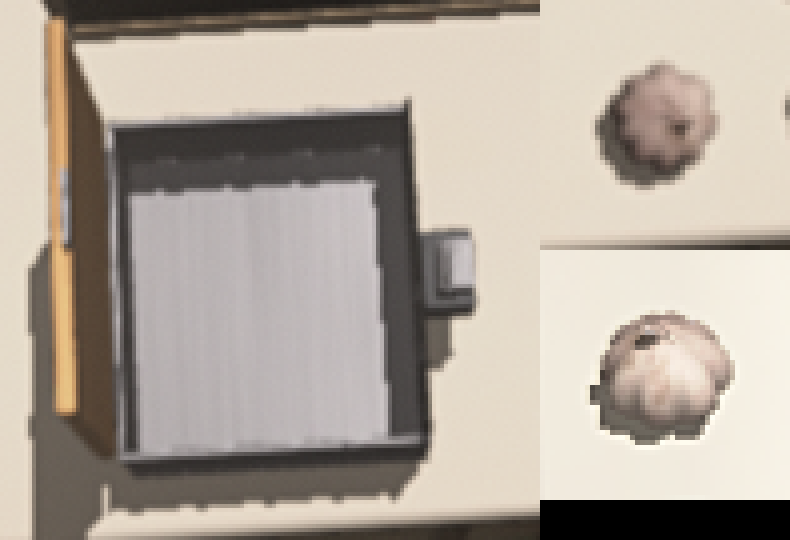

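The crop shows the pale, natural-coloured garlic at top (437,269) and side (280,357). That confirms the choice. The box rim corners in the top picture are about (263,202), (337,196), (341,282) and (265,286), and the lid edge runs from (249,175) to (252,273). Moving above the garlic.

Request:
{"name": "servo_tool", "arguments": {
  "increments": [
    [0.05, -0.02, 0.005, 0, 0, -0.07],
    [0.1, -0.04, 0.01, 0, 0, -0.14],
    [0.15, -0.056, 0.015, 0, 0, -0.21],
    [0.2, -0.075, 0.02, 0, 0, -0.28],
    [0.25, -0.094, 0.02, 0, 0, -0.35],
    [0.3, -0.112, 0.02, 0, 0, -0.42],
    [0.35, -0.13, 0.02, 0, 0, -0.49],
    [0.398, -0.149, 0.02, 0, 0, -0.56],
    [0.398, -0.149, 0.02, 0, 0, -0.611],
    [0.398, -0.149, 0.02, 0, 0, -0.611]
  ],
  "hand": 1
}}

```text
clock: 1.15
tool_pos: [0.4757, -0.3616, 0.2148]
orientation: [-0.0, 0.704, 0.711, -0.0]
contact_force: [-0.7, 0.5, 0.8]
finger_gap: 0.998
gripper_force: 0.0
```

```bash
python3 - <<'E'
from h import *
s=state(); print(s["clock"],s["tool_pos"],s["orientation"],s["joint_positions"].round(2))
im=capture("wrist"); cv2.imwrite("pics/w1.png",im); print(proj("wrist",[.475,-.364,.025]))
from scipy.optimize import least_squares
O=[((-95,85,85),(263,201.7)),((95-190,85,85),(263,201.7))]
# corners: (+x,+y) TL, (+x,-y) TR(lip 103), (-x,-y) BR, (-x,+y) BL
M=np.array([(.095,.085,.085),(.095,-.085,.103),(-.095,-.085,.103),(-.095,.085,.085)])
P=np.array([(263,201.7),(337.5,195.5),(341.2,281),(265.5,285)])
def box(p,X): return np.c_[R.from_euler("z",p[2]).apply(X)[:,:2]+p[:2],X[:,2]]
f=lambda p:(np.array([proj("top",x) for x in box(p,M)])-P).ravel()
r=least_squares(f,[.54,-.06,0]); print(r.x,r.fun.round(1))
for a in(1.5,1.6,1.7,1.8,1.9):
    L=np.array([(x,.085+.172*np.cos(a)+.01*np.sin(a)*k,.09+.172*np.sin(a)-0.01*np.cos(a)*k*1) for x in(.095,-.095) for k in (0,)])
    print(a,[np.round(proj("top",x),1) for x in box(r.x,L)],[np.round(proj("side",x),1) for x in box(r.x,L)])
for u in((207,183,.1),(179,190,.08),(130,190,.1),(152,262,.05),(300,150,.3)):print(ray("top",*u).round(3))
E
```

```text
1.15 [ 0.47566833 -0.36157511  0.21482414] [-4.00543903e-04  7.03542792e-01  7.10652781e-01 -6.82291085e-05] [-0.77 -0.    1.7  -0.    1.45 -0.78]
[np.float64(316.46827078769456), np.float64(208.1304740930931)]
[ 0.54587176 -0.05617903 -0.01976376] [-1.  -0.9  1.  -0.3  1.8  0.2 -1.7  0.9]
1.5 [array([244.5, 175.3]), array([245.9, 274.6])] [array([337.2, 146.4]), array([255. , 149.1])]
1.6 [array([253.6, 174.9]), array([255.3, 274.2])] [array([338.3, 149.5]), array([255. , 152.2])]
1.7 [array([262.7, 174.7]), array([264.8, 273.9])] [array([339.3, 153.4]), array([255.1, 156.2])]
1.8 [array([271.8, 174.9]), array([274.3, 273.7])] [array([340.3, 157.9]), array([255.2, 160.8])]
1.9 [array([280.6, 175.3]), array([283.5, 273.6])] [array([341.3, 163.2]), array([255.4, 166.2])]
[0.687 0.145 0.1  ]
[0.681 0.212 0.08 ]
[0.682 0.314 0.1  ]
[0.527 0.282 0.05 ]
[ 0.672 -0.07   0.3  ]
```

View pics/w1.png

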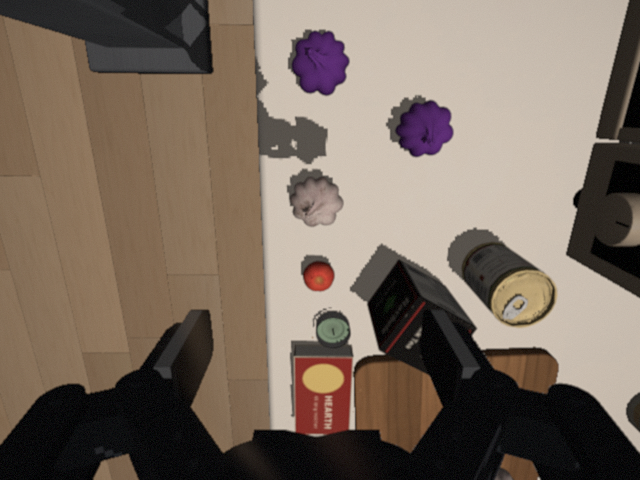

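The wrist picture shows the pale garlic at (317,202), the tomato at (318,276) and the purple bulbs at (320,62) and (425,128).

```bash
python3 - <<'E'
from h import *
g=ray("wrist",317,202,.027); print(g, ray("wrist",290,202,.025),ray("wrist",343,202,.025)); print(tool([g[0],g[1],.006]))
E
```

```text
[ 0.47544527 -0.3576651   0.027     ] [ 0.45044829 -0.3583327   0.025     ] [ 0.49952169 -0.35797315  0.025     ]
[0.00569853 0.00067272 0.26111359]
```

Request:
{"name": "servo_tool", "arguments": {
  "increments": [
    [0.005, 0, 0.05, 0, 0, 0],
    [0.005, 0, 0.11, 0, 0, 0],
    [0.005, 0, 0.165, 0, 0, 0],
    [0.005, 0, 0.21, 0, 0, 0],
    [0.005, 0, 0.24, 0, 0, 0],
    [0.005, 0, 0.26, 0, 0, 0],
    [0.005, 0, 0.26, 0, 0, 0]
  ]
}}

```text
clock: 1.9
tool_pos: [0.473, -0.3579, 0.0047]
orientation: [-0.003, 0.705, 0.709, -0.0]
contact_force: [-0.6, 0.3, -0.9]
finger_gap: 1.002
gripper_force: 0.0
```

Request:
{"name": "servo_tool", "arguments": {
  "increments": [
    [0, 0, 0, 0, 0, 0],
    [0, 0, 0, 0, 0, 0],
    [0, 0, 0, 0, 0, 0],
    [0, 0, 0, 0, 0, 0],
    [0, 0, 0, 0, 0, 0],
    [0, 0, 0, 0, 0, 0]
  ],
  "hand": 0,
  "newtons": 30
}}

```text
clock: 2.5
tool_pos: [0.4761, -0.36, 0.01]
orientation: [0.002, 0.704, 0.71, -0.0]
contact_force: [-1.7, -0.0, 5.0]
finger_gap: 0.547
gripper_force: 30.1
```

Request:
{"name": "servo_tool", "arguments": {
  "increments": [
    [0, 0, -0.03, 0, 0, 0],
    [0, 0, -0.09, 0, 0, 0],
    [0, 0, -0.15, 0, 0, 0],
    [0, 0, -0.21, 0, 0, 0],
    [0, 0, -0.25, 0, 0, 0],
    [0, 0, -0.25, 0, 0, 0]
  ]
}}

```text
clock: 3.1
tool_pos: [0.4779, -0.3613, 0.2165]
orientation: [0.007, 0.704, 0.71, 0.0]
contact_force: [0.3, 0.2, -0.2]
finger_gap: 0.545
gripper_force: 31.0
```

```bash
python3 - <<'E'
from h import *
a=capture("wrist"); b=capture("side"); cv2.imwrite("pics/2.png",cv2.resize(np.hstack([a,b]),(800,300)))
s=state(); print(s["clock"],s["tool_pos"],s["orientation"],s["finger_gap"]); print(tool([.545,-.085,.205]))
E
```

```text
3.2 [ 0.47554567 -0.35915074  0.20937695] [1.87091685e-03 7.04264388e-01 7.09935328e-01 3.35394982e-05] 0.5458983066157473
[0.34199456 0.08954963 0.00481913]
```

View pics/2.png

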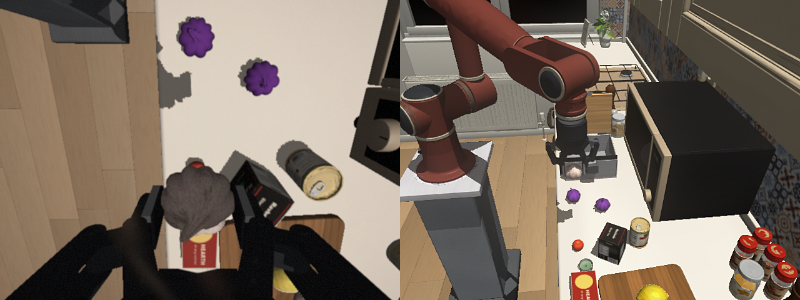

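The garlic is held between the pads, at about (198,198) in the left half of the picture. Carrying it to the box.

Request:
{"name": "servo_tool", "arguments": {
  "increments": [
    [0.04, 0.01, 0, 0, 0, 0],
    [0.09, 0.025, 0, 0, 0, 0],
    [0.14, 0.04, 0, 0, 0, 0],
    [0.19, 0.05, 0, 0, 0, 0],
    [0.24, 0.065, 0, 0, 0, 0],
    [0.29, 0.08, 0, 0, 0, 0],
    [0.325, 0.088, 0, 0, 0, 0],
    [0.34, 0.09, 0, 0, 0, 0],
    [0.34, 0.09, 0, 0, 0, 0],
    [0.34, 0.09, 0, 0, 0, 0]
  ]
}}

```text
clock: 4.2
tool_pos: [0.5442, -0.0867, 0.2062]
orientation: [-0.001, 0.704, 0.71, -0.001]
contact_force: [0.0, -0.1, -0.7]
finger_gap: 0.552
gripper_force: 31.0
```

Request:
{"name": "servo_tool", "arguments": {
  "increments": [
    [0, 0, 0.04, 0, 0, 0],
    [0, 0, 0.09, 0, 0, 0],
    [0, 0, 0.14, 0, 0, 0],
    [0, 0, 0.17, 0, 0, 0],
    [0, 0, 0.185, 0, 0, 0],
    [0, 0, 0.185, 0, 0, 0],
    [0, 0, 0.185, 0, 0, 0]
  ]
}}

```text
clock: 4.9
tool_pos: [0.5457, -0.0871, 0.0606]
orientation: [0.001, 0.705, 0.71, 0.0]
contact_force: [0.4, 0.0, 0.7]
finger_gap: 0.546
gripper_force: 31.0
```

Request:
{"name": "servo_tool", "arguments": {
  "increments": [
    [0, 0, 0, 0, 0, 0],
    [0, 0, 0, 0, 0, 0],
    [0, 0, 0, 0, 0, 0],
    [0, 0, 0, 0, 0, 0],
    [0, 0, -0.03, 0, 0, 0],
    [0, 0, -0.09, 0, 0, 0],
    [0, 0, -0.15, 0, 0, 0],
    [0, 0, -0.2, 0, 0, 0],
    [0, 0, -0.2, 0, 0, 0]
  ],
  "hand": 0.85
}}

```text
clock: 5.8
tool_pos: [0.5485, -0.0871, 0.228]
orientation: [0.006, 0.704, 0.71, 0.003]
contact_force: [1.1, -0.1, 0.8]
finger_gap: 0.849
gripper_force: 0.0
```

```bash
python3 - <<'E'
from h import *
a=capture("wrist"); b=capture("side"); cv2.imwrite("pics/3.png",cv2.resize(np.hstack([a,b]),(800,300)))
s=state(); print(s["clock"],s["tool_pos"],s["orientation"],s["finger_gap"],s["contact_force"])
E
```

```text
5.9 [ 0.54550069 -0.08625381  0.22097316] [0.00142208 0.70418859 0.71001116 0.00074782] 0.8530550572821405 [-0.03869571  0.29622333 -0.21281964]
```

View pics/3.png

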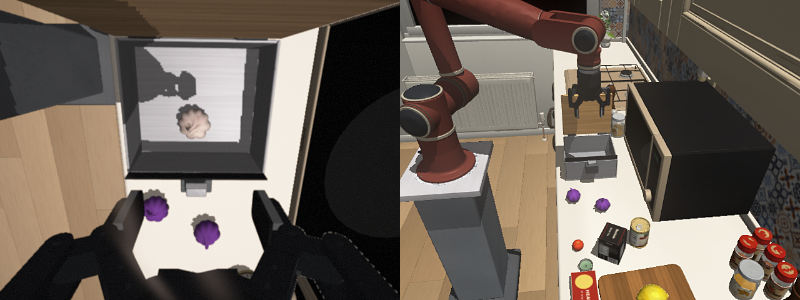

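The garlic lies in the box, at (194,122) in the left half, and the lid is still open. Next I lift, cross over the lid with the fingers shut, and come down behind it.

Request:
{"name": "servo_tool", "arguments": {
  "increments": [
    [0, 0, -0.05, 0, 0, 0],
    [0, 0, -0.1, 0, 0, 0],
    [0, 0, -0.15, 0, 0, 0],
    [0.04, 0, -0.15, 0, 0, 0],
    [0.1, 0, -0.15, 0, 0, 0],
    [0.16, 0, -0.15, 0, 0, 0],
    [0.22, 0, -0.15, 0, 0, 0],
    [0.255, 0, -0.15, 0, 0, 0],
    [0.265, 0, -0.15, 0, 0, 0],
    [0.265, 0, -0.15, 0, 0, 0]
  ],
  "hand": 0
}}

```text
clock: 6.9
tool_pos: [0.5425, 0.1265, 0.3371]
orientation: [-0.001, 0.704, 0.711, -0.001]
contact_force: [0.3, -0.7, 0.3]
finger_gap: -0.002
gripper_force: 0.0
```

Request:
{"name": "servo_tool", "arguments": {
  "increments": [
    [0, 0, 0.03, 0, 0, 0],
    [0, 0, 0.08, 0, 0, 0],
    [0, 0, 0.13, 0, 0, 0],
    [0, 0, 0.16, 0, 0, 0],
    [0, 0, 0.16, 0, 0, 0],
    [0, 0, 0.16, 0, 0, 0]
  ]
}}

```text
clock: 7.5
tool_pos: [0.5431, 0.1246, 0.2112]
orientation: [-0.0, 0.705, 0.709, -0.0]
contact_force: [0.4, -0.8, 0.5]
finger_gap: -0.0
gripper_force: 0.0
```

```bash
python3 - <<'E'
from h import *
a=capture("top"); b=capture("side"); cv2.imwrite("pics/4.png",cv2.resize(np.hstack([a,b])[100:420],(800,200)))
s=state(); print(s["clock"],s["tool_pos"],s["orientation"],s["finger_gap"],s["contact_force"])
E
```

```text
7.6 [0.54440319 0.12520936 0.21365551] [0.00120036 0.70462891 0.70957385 0.00126751] -0.004285586051363432 [0.09990303 0.72222162 0.42792855]
```

View pics/4.png

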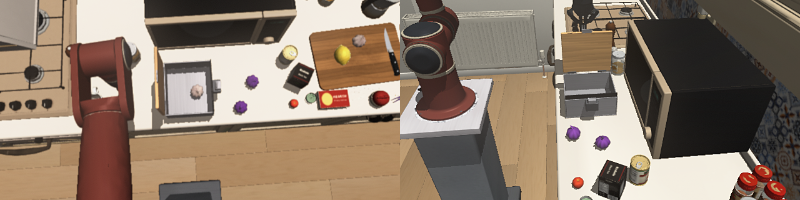

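The hand is behind the upright lid and clear of everything. The garlic is visible in the box. Pushing the lid toward -y.

Request:
{"name": "servo_tool", "arguments": {
  "increments": [
    [-0.025, 0, 0, 0, 0, 0],
    [-0.05, 0, 0, 0, 0, 0],
    [-0.07, 0, 0, 0, 0, 0],
    [-0.085, 0, 0, 0, 0, 0],
    [-0.1, 0, 0, 0, 0, 0],
    [-0.115, 0, 0, 0, 0, 0],
    [-0.13, 0, 0, 0, 0, 0]
  ]
}}

```text
clock: 8.3
tool_pos: [0.544, 0.0215, 0.2113]
orientation: [-0.0, 0.704, 0.71, 0.0]
contact_force: [0.4, 1.8, -0.4]
finger_gap: 0.003
gripper_force: 1.0
```

Request:
{"name": "servo_tool", "arguments": {
  "increments": [
    [-0.015, 0, 0, 0, 0, 0],
    [-0.03, 0, 0, 0, 0, 0],
    [-0.045, 0, 0, 0, 0, 0],
    [-0.06, 0, 0, 0, 0, 0],
    [-0.075, 0, 0, 0, 0, 0],
    [-0.09, 0, 0, 0, 0, 0],
    [-0.105, 0, 0, 0, 0, 0],
    [-0.12, 0, 0, 0, 0, 0],
    [-0.12, 0, 0, 0, 0, 0]
  ]
}}

```text
clock: 9.2
tool_pos: [0.5447, -0.0759, 0.2114]
orientation: [0.0, 0.705, 0.709, -0.0]
contact_force: [0.7, 0.9, -0.7]
finger_gap: 0.001
gripper_force: 0.0
```

```bash
python3 - <<'E'
from h import *
a=capture("wrist"); b=capture("side"); cv2.imwrite("pics/5.png",cv2.resize(np.hstack([a,b]),(800,300)))
s=state(); print(s["clock"],s["tool_pos"],s["orientation"],s["finger_gap"],s["contact_force"])
E
```

```text
9.3 [ 0.54467375 -0.07458304  0.21128106] [-8.03385467e-06  7.04526473e-01  7.09677704e-01 -6.60502564e-05] -0.00043983907236973203 [-0.30172314  0.36274803 -0.0256195 ]
```

View pics/5.png

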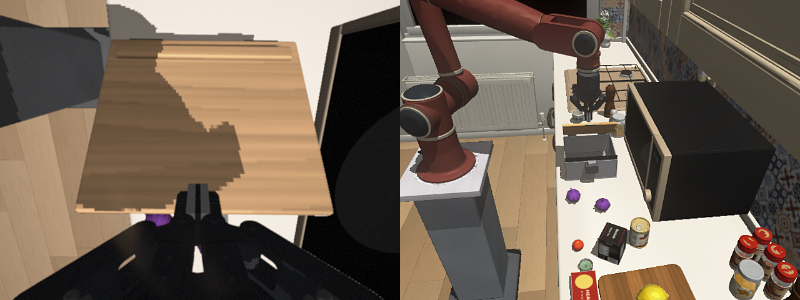

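The lid is tilted past the tipping angle and the finger is clear of it. I raise the hand, move over the press point and let the lid sink.

Request:
{"name": "servo_tool", "arguments": {
  "increments": [
    [0, 0, -0.05, 0, 0, 0],
    [-0.03, 0, -0.05, 0, 0, 0],
    [-0.051, 0, -0.05, 0, 0, 0],
    [-0.051, 0, -0.05, 0, 0, 0],
    [-0.051, 0, -0.05, 0, 0, 0],
    [-0.051, 0, -0.05, 0, 0, 0],
    [-0.051, 0, -0.05, 0, 0, 0],
    [-0.051, 0, -0.05, 0, 0, 0],
    [-0.051, 0, -0.05, 0, 0, 0],
    [-0.051, 0, -0.05, 0, 0, 0]
  ]
}}

```text
clock: 10.3
tool_pos: [0.545, -0.1148, 0.2513]
orientation: [0.0, 0.704, 0.71, 0.0]
contact_force: [0.2, 0.2, 0.1]
finger_gap: -0.001
gripper_force: 0.0
```

Request:
{"name": "servo_tool", "arguments": {
  "increments": [
    [0, 0, 0, 0, 0, 0],
    [0, 0, 0, 0, 0, 0],
    [0, 0, 0, 0, 0, 0],
    [0, 0, 0, 0, 0, 0],
    [0, 0, 0, 0, 0, 0],
    [0, 0, 0, 0, 0, 0],
    [0, 0, 0, 0, 0, 0],
    [0, 0, 0, 0, 0, 0],
    [0, 0, 0, 0, 0, 0],
    [0, 0, 0, 0, 0, 0]
  ]
}}

```text
clock: 11.3
tool_pos: [0.545, -0.1149, 0.2513]
orientation: [0.0, 0.704, 0.71, 0.0]
contact_force: [0.1, -0.8, -0.2]
finger_gap: -0.0
gripper_force: 0.0
```

Request:
{"name": "servo_tool", "arguments": {
  "increments": [
    [0, 0, 0, 0, 0, 0],
    [0, 0, 0, 0, 0, 0],
    [0, 0, 0, 0, 0, 0],
    [0, 0, 0, 0, 0, 0],
    [0, 0, 0, 0, 0, 0],
    [0, 0, 0, 0, 0, 0],
    [0, 0, 0, 0, 0, 0],
    [0, 0, 0, 0, 0, 0],
    [0, 0, 0, 0, 0, 0],
    [0, 0, 0, 0, 0, 0]
  ]
}}

```text
clock: 12.3
tool_pos: [0.545, -0.1149, 0.2513]
orientation: [0.0, 0.704, 0.71, 0.0]
contact_force: [0.7, 1.1, -0.5]
finger_gap: 0.001
gripper_force: 0.0
```

```bash
python3 - <<'E'
from h import *
a=capture("wrist"); b=capture("side"); cv2.imwrite("pics/6.png",cv2.resize(np.hstack([a,b]),(800,300)))
s=state(); print(s["clock"],s["tool_pos"],s["orientation"],s["contact_force"],tool([.545,-.116,.125]))
E
```

```text
12.4 [ 0.54501478 -0.11495436  0.25130029] [-2.85879627e-05  7.04275920e-01  7.09926354e-01 -1.20700019e-05] [ 0.06175111 -0.68178632 -0.14764847] [-1.31058848e-03 -1.98593746e-05  1.57875327e-01]
```

View pics/6.png

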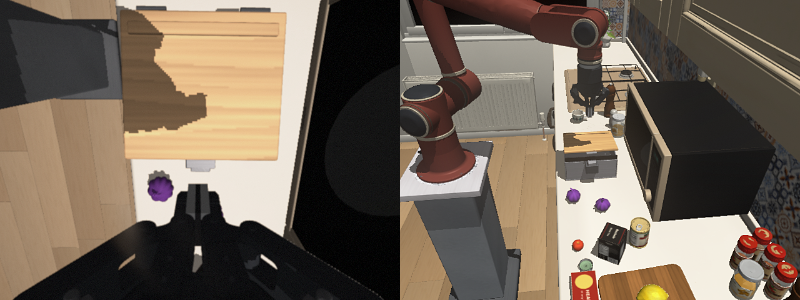

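The lid has sunk onto the seal, with its free edge at about (203,159) in the left half and the catch at (200,166). I descend to just above the press point.

```bash
python3 - <<'E'
from h import *
print(ray("wrist",203*1.6,160*1.6,.115), ray("wrist",200*1.6,168*1.6,.1))
E
```

```text
[ 0.55210498 -0.14300676  0.115     ] [ 0.54853007 -0.16112945  0.1       ]
```

Request:
{"name": "servo_tool", "arguments": {
  "increments": [
    [0, 0, 0.03, 0, 0, 0],
    [0, 0, 0.07, 0, 0, 0],
    [0, 0, 0.11, 0, 0, 0],
    [0, 0, 0.14, 0, 0, 0],
    [0, 0, 0.155, 0, 0, 0],
    [0, 0, 0.155, 0, 0, 0],
    [0, 0, 0.155, 0, 0, 0],
    [0, 0, 0.155, 0, 0, 0],
    [0, 0, 0.155, 0, 0, 0],
    [0, 0, 0.155, 0, 0, 0]
  ]
}}

```text
clock: 13.4
tool_pos: [0.5457, -0.1152, 0.1285]
orientation: [0.001, 0.704, 0.71, 0.0]
contact_force: [0.3, 0.5, -0.4]
finger_gap: -0.001
gripper_force: 0.0
```

Request:
{"name": "servo_tool", "arguments": {
  "increments": [
    [0, 0, 0.002, 0, 0, 0],
    [0, 0, 0.004, 0, 0, 0],
    [0, 0, 0.006, 0, 0, 0],
    [0, 0, 0.008, 0, 0, 0],
    [0, 0, 0.01, 0, 0, 0],
    [0, 0, 0.012, 0, 0, 0],
    [0, 0, 0.012, 0, 0, 0],
    [0, 0, 0.012, 0, 0, 0]
  ]
}}

```text
clock: 14.2
tool_pos: [0.545, -0.1149, 0.1176]
orientation: [-0.0, 0.704, 0.71, -0.0]
contact_force: [0.5, 0.7, 1.3]
finger_gap: 0.0
gripper_force: 0.0
```

Possible first contact. Pressing on in small steps.

Request:
{"name": "servo_tool", "arguments": {
  "increments": [
    [0, 0, 0.001, 0, 0, 0],
    [0, 0, 0.002, 0, 0, 0],
    [0, 0, 0.003, 0, 0, 0],
    [0, 0, 0.004, 0, 0, 0],
    [0, 0, 0.005, 0, 0, 0],
    [0, 0, 0.005, 0, 0, 0]
  ]
}}

```text
clock: 14.8
tool_pos: [0.5449, -0.1149, 0.1135]
orientation: [-0.0, 0.704, 0.71, -0.0]
contact_force: [-0.2, -0.8, 0.3]
finger_gap: -0.001
gripper_force: 0.0
```

Request:
{"name": "servo_tool", "arguments": {
  "increments": [
    [0, 0, 0.001, 0, 0, 0],
    [0, 0, 0.002, 0, 0, 0],
    [0, 0, 0.003, 0, 0, 0],
    [0, 0, 0.003, 0, 0, 0]
  ]
}}

```text
clock: 15.2
tool_pos: [0.5451, -0.1151, 0.1116]
orientation: [0.0, 0.704, 0.71, -0.0]
contact_force: [-1.5, -0.7, 1.3]
finger_gap: -0.001
gripper_force: 0.9
```

Request:
{"name": "servo_tool", "arguments": {
  "increments": [
    [0, 0, 0.001, 0, 0, 0],
    [0, 0, 0.002, 0, 0, 0],
    [0, 0, 0.002, 0, 0, 0]
  ]
}}

```text
clock: 15.5
tool_pos: [0.5452, -0.1153, 0.1099]
orientation: [0.0, 0.704, 0.71, -0.0]
contact_force: [-0.6, -1.0, 2.4]
finger_gap: -0.001
gripper_force: 1.5
```

Request:
{"name": "servo_tool", "arguments": {
  "increments": [
    [0, 0, 0.001, 0, 0, 0],
    [0, 0, 0.002, 0, 0, 0],
    [0, 0, 0.002, 0, 0, 0]
  ]
}}

```text
clock: 15.8
tool_pos: [0.5452, -0.1154, 0.1083]
orientation: [0.0, 0.704, 0.71, -0.0]
contact_force: [-1.6, -2.8, 3.8]
finger_gap: 0.001
gripper_force: 1.9
```

Request:
{"name": "servo_tool", "arguments": {
  "increments": [
    [0, 0, 0.001, 0, 0, 0],
    [0, 0, 0.002, 0, 0, 0],
    [0, 0, 0.002, 0, 0, 0]
  ]
}}

```text
clock: 16.1
tool_pos: [0.5453, -0.1154, 0.1068]
orientation: [0.001, 0.704, 0.71, -0.0]
contact_force: [-1.7, -1.9, 4.3]
finger_gap: -0.002
gripper_force: 2.2
```

Request:
{"name": "servo_tool", "arguments": {
  "increments": [
    [0, 0, 0.001, 0, 0, 0],
    [0, 0, 0.002, 0, 0, 0],
    [0, 0, 0.002, 0, 0, 0]
  ]
}}

```text
clock: 16.4
tool_pos: [0.5453, -0.1155, 0.1054]
orientation: [0.001, 0.704, 0.71, -0.0]
contact_force: [-1.2, -3.1, 5.7]
finger_gap: 0.0
gripper_force: 2.6
```

Request:
{"name": "servo_tool", "arguments": {
  "increments": [
    [0, 0, 0.001, 0, 0, 0],
    [0, 0, 0.001, 0, 0, 0]
  ]
}}

```text
clock: 16.6
tool_pos: [0.5453, -0.1156, 0.1046]
orientation: [0.001, 0.704, 0.71, -0.0]
contact_force: [-1.7, -4.4, 5.5]
finger_gap: 0.001
gripper_force: 2.8
```

Request:
{"name": "servo_tool", "arguments": {
  "increments": [
    [0, 0, 0.001, 0, 0, 0],
    [0, 0, 0.001, 0, 0, 0]
  ]
}}

```text
clock: 16.8
tool_pos: [0.5453, -0.1156, 0.1039]
orientation: [0.001, 0.704, 0.71, -0.0]
contact_force: [-1.9, -3.8, 5.9]
finger_gap: -0.001
gripper_force: 3.0
```

Request:
{"name": "servo_tool", "arguments": {
  "increments": [
    [0, 0, 0.001, 0, 0, 0],
    [0, 0, 0.001, 0, 0, 0]
  ]
}}

```text
clock: 17.0
tool_pos: [0.5453, -0.1157, 0.1032]
orientation: [0.001, 0.704, 0.71, -0.0]
contact_force: [-3.1, -3.4, 6.4]
finger_gap: -0.003
gripper_force: 3.2
```

Request:
{"name": "servo_tool", "arguments": {
  "increments": [
    [0, 0, 0.001, 0, 0, 0],
    [0, 0, 0.001, 0, 0, 0]
  ]
}}

```text
clock: 17.2
tool_pos: [0.5453, -0.1158, 0.1026]
orientation: [0.001, 0.704, 0.71, -0.0]
contact_force: [-3.7, -4.3, 7.7]
finger_gap: 0.001
gripper_force: 3.7
```

Request:
{"name": "servo_tool", "arguments": {
  "increments": [
    [0, 0, 0.001, 0, 0, 0],
    [0, 0, 0.001, 0, 0, 0]
  ]
}}

```text
clock: 17.4
tool_pos: [0.5453, -0.1158, 0.1023]
orientation: [0.001, 0.704, 0.71, -0.001]
contact_force: [-5.0, -2.8, 9.8]
finger_gap: -0.003
gripper_force: 5.0
```

Request:
{"name": "servo_tool", "arguments": {
  "increments": [
    [0, 0, 0.001, 0, 0, 0],
    [0, 0, 0.001, 0, 0, 0]
  ]
}}

```text
clock: 17.6
tool_pos: [0.5454, -0.1158, 0.1019]
orientation: [0.001, 0.704, 0.71, -0.001]
contact_force: [-5.6, -3.8, 12.7]
finger_gap: -0.004
gripper_force: 5.8
```

Request:
{"name": "servo_tool", "arguments": {
  "increments": [
    [0, 0, 0.001, 0, 0, 0],
    [0, 0, 0.001, 0, 0, 0]
  ]
}}

```text
clock: 17.8
tool_pos: [0.5454, -0.1159, 0.1013]
orientation: [0.001, 0.704, 0.71, -0.001]
contact_force: [-5.3, -3.4, 13.4]
finger_gap: -0.002
gripper_force: 6.2
```

Request:
{"name": "servo_tool", "arguments": {
  "increments": [
    [0, 0, 0.001, 0, 0, 0],
    [0, 0, 0.001, 0, 0, 0]
  ]
}}

```text
clock: 18.0
tool_pos: [0.5454, -0.1159, 0.1007]
orientation: [0.001, 0.704, 0.71, -0.001]
contact_force: [-6.0, -4.2, 13.3]
finger_gap: -0.0
gripper_force: 6.7
```

Request:
{"name": "servo_tool", "arguments": {
  "increments": [
    [0, 0, 0.001, 0, 0, 0],
    [0, 0, 0.001, 0, 0, 0]
  ]
}}

```text
clock: 18.2
tool_pos: [0.5454, -0.116, 0.1]
orientation: [0.001, 0.704, 0.71, -0.001]
contact_force: [-6.9, -3.1, 14.1]
finger_gap: -0.003
gripper_force: 7.2
```

Request:
{"name": "servo_tool", "arguments": {
  "increments": [
    [0, 0, 0.001, 0, 0, 0],
    [0, 0, 0.001, 0, 0, 0]
  ]
}}

```text
clock: 18.4
tool_pos: [0.5454, -0.116, 0.0995]
orientation: [0.001, 0.704, 0.71, -0.001]
contact_force: [-6.8, -2.8, 15.5]
finger_gap: -0.001
gripper_force: 7.6
```

Request:
{"name": "servo_tool", "arguments": {
  "increments": [
    [0, 0, 0.001, 0, 0, 0],
    [0, 0, 0.001, 0, 0, 0]
  ]
}}

```text
clock: 18.6
tool_pos: [0.5455, -0.1161, 0.0981]
orientation: [0.001, 0.704, 0.71, -0.001]
contact_force: [-5.7, -3.8, 11.5]
finger_gap: -0.0
gripper_force: 6.1
```

Request:
{"name": "servo_tool", "arguments": {
  "increments": [
    [0, 0, 0.001, 0, 0, 0],
    [0, 0, 0.001, 0, 0, 0]
  ]
}}

```text
clock: 18.8
tool_pos: [0.5455, -0.1161, 0.0973]
orientation: [0.001, 0.704, 0.71, -0.001]
contact_force: [-4.8, -3.5, 12.6]
finger_gap: -0.005
gripper_force: 6.0
```

The force dropped between 18.4 and 18.6 s, which suggests the snap. I press on until the hard stop is felt.

Request:
{"name": "servo_tool", "arguments": {
  "increments": [
    [0, 0, 0.001, 0, 0, 0],
    [0, 0, 0.001, 0, 0, 0]
  ]
}}

```text
clock: 19.0
tool_pos: [0.5455, -0.1161, 0.0965]
orientation: [0.001, 0.704, 0.71, -0.001]
contact_force: [-4.6, -4.4, 12.1]
finger_gap: 0.002
gripper_force: 6.2
```

Request:
{"name": "servo_tool", "arguments": {
  "increments": [
    [0, 0, 0.001, 0, 0, 0],
    [0, 0, 0.001, 0, 0, 0]
  ]
}}

```text
clock: 19.2
tool_pos: [0.5455, -0.1162, 0.0957]
orientation: [0.001, 0.704, 0.71, -0.001]
contact_force: [-4.8, -4.8, 12.6]
finger_gap: -0.003
gripper_force: 6.1
```

Request:
{"name": "servo_tool", "arguments": {
  "increments": [
    [0, 0, 0.001, 0, 0, 0],
    [0, 0, 0.001, 0, 0, 0]
  ]
}}

```text
clock: 19.4
tool_pos: [0.5455, -0.1162, 0.0949]
orientation: [0.001, 0.704, 0.71, -0.001]
contact_force: [-6.1, -3.8, 12.4]
finger_gap: -0.004
gripper_force: 6.2
```

Request:
{"name": "servo_tool", "arguments": {
  "increments": [
    [0, 0, 0.001, 0, 0, 0],
    [0, 0, 0.001, 0, 0, 0]
  ]
}}

```text
clock: 19.6
tool_pos: [0.5456, -0.1162, 0.0945]
orientation: [0.001, 0.704, 0.71, -0.001]
contact_force: [-7.6, -4.0, 15.2]
finger_gap: 0.002
gripper_force: 7.3
```

Request:
{"name": "servo_tool", "arguments": {
  "increments": [
    [0, 0, 0.001, 0, 0, 0],
    [0, 0, 0.001, 0, 0, 0]
  ]
}}

```text
clock: 19.8
tool_pos: [0.5456, -0.1163, 0.0945]
orientation: [0.001, 0.704, 0.71, -0.001]
contact_force: [-10.2, -3.7, 18.4]
finger_gap: 0.001
gripper_force: 9.1
```

Request:
{"name": "servo_tool", "arguments": {
  "increments": [
    [0, 0, 0.001, 0, 0, 0],
    [0, 0, 0.001, 0, 0, 0]
  ]
}}

```text
clock: 20.0
tool_pos: [0.5456, -0.1162, 0.0944]
orientation: [0.001, 0.704, 0.71, -0.001]
contact_force: [-11.1, -2.6, 21.1]
finger_gap: -0.0
gripper_force: 10.9
```

The hard stop is clear: z stays at 0.0944 while the force climbs. I lift slowly and check that the lid stays.

Request:
{"name": "servo_tool", "arguments": {
  "increments": [
    [0, 0, 0, 0, 0, 0],
    [0, 0, -0.002, 0, 0, 0],
    [0, 0, -0.005, 0, 0, 0],
    [0, 0, -0.01, 0, 0, 0],
    [0, 0, -0.03, 0, 0, 0],
    [0, 0, -0.08, 0, 0, 0],
    [0, 0, -0.14, 0, 0, 0],
    [0, 0, -0.195, 0, 0, 0],
    [0, 0, -0.195, 0, 0, 0],
    [0, 0, -0.195, 0, 0, 0]
  ]
}}

```text
clock: 21.0
tool_pos: [0.5457, -0.1147, 0.2484]
orientation: [0.001, 0.704, 0.71, 0.001]
contact_force: [-0.7, -0.8, -1.0]
finger_gap: -0.0
gripper_force: 0.0
```

```bash
python3 - <<'E'
from h import *
a=capture("wrist"); b=capture("side"); cv2.imwrite("pics/7.png",np.hstack([cv2.resize(a,(400,300)),cv2.resize(b[180:300,230:390],(400,300),interpolation=3)]))
p=[.54587,-.05618,-.01976]
r=R.from_euler("z",p[2])
for A in(-.03,0,.03,.085):
    L=[r.apply([x,.085-.172*np.cos(A)-.01*np.sin(A)*-1*-1,.09+.172*np.sin(A)+.01*np.cos(A)])+[p[0],p[1],0] for x in(.095,-.095)]
    print(A,[(np.array(proj("side",q))-[230,180])*2.5+[400,0] for q in L],[np.array(proj("wrist",q))/1.6 for q in L])
print(state()["clock"],state()["tool_pos"])
E
```

```text
-0.03 [array([689.12693863, 178.36954604]), array([474.18937495, 189.19497313])] [array([267.23621542, 158.4548359 ]), array([127.99805514, 154.63058425])]
0 [array([689.49479979, 173.96839093]), array([473.90346517, 184.76082089])] [array([268.28979905, 160.12858579]), array([126.90014988, 156.25176559])]
0.03 [array([689.83735934, 169.44433466]), array([473.61388945, 180.20041464])] [array([269.38958433, 161.74403759]), array([125.76110924, 157.81221708])]
0.085 [array([690.39752116, 160.8466311 ]), array([473.07459931, 171.5274503 ])] [array([271.53137289, 164.54197144]), array([123.56136728, 160.50267241])]
21.1 [ 0.54429062 -0.1143857   0.24497823]
```

View pics/7.png

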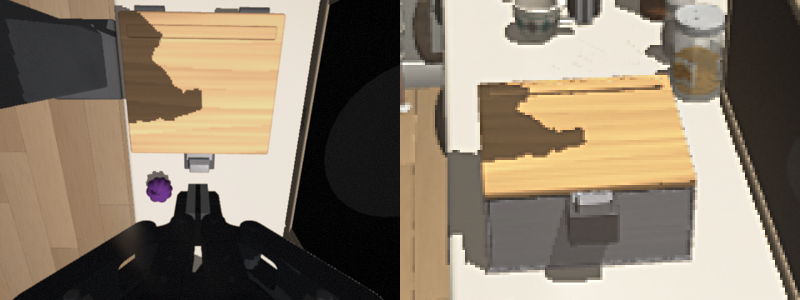

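The lid's free edge lies at about row 182 on the right and 193 on the left in the side crop. That matches an angle of about -0.03 with nothing touching it, so it is caught.

```bash
python3 -c "
from cell import *
print(close_job())"
```

```text
the job is handed in; nothing more can be done
None
```

The garlic is in the steel box and the lid stays shut by itself on its catch at about -0.03 rad (estimated from the camera); I read no more than about 24 N while pressing, the bystanders were not touched, and the job was handed in at about 21 s (no verdict shown).

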